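Lock the cutting-tool chest

ROBOT

A 6-joint arm with a two-finger parallel gripper is mounted at the origin on the work surface. World frame = base frame: x ahead of the robot, y to its left, z up, the work surface at z = 0. Lengths are in m, angles in rad, forces in N, time in s.
With the tool pointing down it reaches from about 0.4 to 0.825 m from the base axis. Payload 7 kg.
Tool frame: the origin (TCP) lies between the finger pads; the fingertips stand ctrl.finger_overhang ahead of it and the grasp point (between the pads) lies 2 mm behind it (ctrl.finger_overhang is the distance from the TCP to the fingertips, in m); z points along the fingers, y is the line along which they close (so a half turn about z gives the same grasp; the last joint's range is limited). The gripper opens to 85 mm and grips with 20 to 120 N. Pads are 22 mm wide; open, the fingers measure 114 mm over their backs; the gripper's body (76 mm by 85 mm) begins 54 mm behind the grasp point. The pads swing forward as they close: fully open they stand 13 mm farther back than shut.
Start: joints at [1.635, 0.359, 0.012, 0, -1.224, -0.288], TCP at [0.15, 0.658, 0.248] pointing down, gripper open.
Joint ranges: [-3.07, 3.07], [-1.43, 2.12], [-1.02, 1.25], [-3.03, 1.67], [-3.05, -0], [-3.03, 3.03]. Speed limits (rad/s): [2.39, 2.39, 3.01, 3.14, 3.14, 3.14].

INTERFACE

Orientations are given as a unit quaternion [x, y, z, w].
In Python, from workcell import ctrl gives the robot as it stands. Calls block until the motion is done:
- ctrl.goto(position, orientation): joint-space move of the TCP to a pose.
- ctrl.line_to(position, rot=None, v=0.15, f_stop=None): straight line of the TCP; rot=None keeps the orientation; v is the mean speed in m/s. With f_stop (N) it stops when the force on the tool has changed by that much, and returns True; else False.
- ctrl.goto_joints(angles): joint-space move.
- ctrl.set_gripper(opening, effort=None): finger opening in m; effort is the grip in N (None keeps the last); returns when the fingers have stopped.
- ctrl.wait(seconds).
- ctrl.solve_ik(position, orientation): joint angles nearest the present ones, or None.
- ctrl.sense(): the state.
- ctrl.camera(name): name is "side" or "top" or "wrist"; returns a dict with "img" (400x640x3 uint8, red, green, blue), "camera_matrix" (3x3 intrinsics, pixels), "distortion" ([k1, k2, p1, p2, k3] as OpenCV has them; the pictures are not rectified), "world_from_camera" (4x4, takes a point from camera to world coordinates). Camera axes: x right, y down, z forward; pixel columns grow to the right and rows downward; lengths in m; the calibration is good to about 2 mm. A picture is of the moment at which its call begins. There is no depth.
A pose or a line that the arm cannot do raises ctrl.MotionError and nothing moves.
- ctrl.job_done(): hands the job in; it is judged then, once.
Trained networks look in the newest picture that a camera, given by its name, has taken for a name from the list of things; names that differ only in an ending like _2 or _b are one class to them, and where a whole thing is asked for, a point or a joint stands for the part that bears it (a point fixed in the world has none). Each returns a list of dicts, best first, with "p" (0 to 1); they miss things now and then, are a little off and sometimes report something else, mostly with a low value. They report only what shows in the picture. A call takes as long as a camera call. They do not tell look-alikes from the thing itself.
- ctrl.boxes_of(camera, name): "pixel" ([column, row] in pixels, amid what is visible of it).
- ctrl.landmark_of(camera, name): "pixel" ([column, row] in pixels: a listed point, or the origin of a listed thing).
The state is a dict: "time": time; "joint_pos": joint angles; "joint_vel": joint speeds; "tau": joint torques, N m; "position": TCP position; "orientation": TCP orientation; "ft_force": force on the tool from outside, world axes, zero at the start; "moment": the same for the moment, N m; "width": finger opening in m; "grasp_force": force on a finger pad.
Only numpy, scipy, OpenCV 4.12 (cv2) and the standard library are available. Lean on these libraries where they do the work, as an engineer would, in place of code of your own. Each camera call takes 0.05 s, during which the arm holds its last target. There are 200 camera calls.

TASK

Lock up the chest of cutting tools at the end of the lesson: swing the steel hasp on the lid down over the staple until it lies flat on the chest's front, snap the red-handled locking pin forwards out of its spring clip on the chest's front, and push it down through the staple loop in front of the hasp until its collar sits on the loop. Keep the lid shut all the while, and leave the clay pot, the jar and the clay ram standing where they are.

Things in the scene. Friction and masses are not known exactly. Their poses are not given: they have to be found in the camera images.
- chest: Plywood chest with a blue lid, fixed to the desk, 360 wide (y) x 210 deep (x) x 180 mm high with its lid. Origin: foot of the front face, mid-width. At yaw 0: x runs from the front face back into the chest (away from the robot), y left along the front, z up. Front face and lid front (edges rounded 3 mm) at x = 0, lid top at z = 180 mm.
- lid (a joint): Lid: board 20 mm thick, 0.9 kg, hinged along its far top edge: 0 shut (rad), grows as the front rises. It starts shut and falls shut.
- hasp (a joint): Swing of the hasp strap about a level axis along the chest's y through point hasp_pivot (rad): 0 hangs flat on the chest's front over the staple (locked), pi/2 straight out to the front, pi straight up, at most 4.0 (leaning back over the lid). Starts between 2.3 and 3.6. Stiff (0.06 N m friction): it stays where it is left, so it must be pressed flat.
- hasp_pivot (a point): Middle of the hasp's hinge pivot (knuckle 7 mm thick) at the lid's top front edge: 4 mm in front of the chest's front face, 180 mm above the desk. Axes as the chest.
- hasp_end (a point): Middle of the strap's free end, 80 mm from the pivot. The strap is steel plate 46 wide, 4 mm thick (2 mm each side of the pivot axis). A slot, 31 wide, from 41 to 65 mm from the pivot passes over the staple; up to 41 mm it is plain plate, the place to press it flat from above the staple.
- staple (a point): Staple: level U-loop of 5 mm round steel standing 41 mm out of the middle of the chest's front; its hole runs up and down, 18 mm wide in y, from 6 (face of the closed hasp) to 36 mm in front of the chest. This point: at the height of the loop's top side (137.5 mm above the desk), 25 mm in front of the chest, a good place for the seated pin's axis. Axes as the chest.
- clip: Sprung steel C-clip, 14 mm tall, on a stand-off on the chest's front, to the left or right of the hasp. Origin: on the held pin's axis, mid-height of the clip, 24 mm in front of the chest. Axes as the chest; mouth forwards (-x). Two sprung jaws, either side in y, narrow at the mouth: the pin snaps out after 10 to 20 mm of forward pull on its tab, at 5 to 10 N.
- pin: Locking pin, 0.1 kg, upright in the clip at the start. Origin: on its axis at the underside of the collar; z up. Upwards: steel collar 24 mm across, 6 thick, then a red pull tab 14 thick (y) x 20 wide (x), from 10 to 56 mm. Down: shank 14 across with a neck 10 across from 7 to 26 mm below the collar; the clip sits in the neck, so the pin can be lifted 5 mm in it but not drawn up out of it.
- pin_rivet (a point): Cross rivet, 16 mm above the collar's underside, on which the pull tab swivels on the pin: along the pin's y, stiff (0.03 N m), 1.3 rad each way. The tab starts in line with the pin, turned at most 0.3 rad about the upright from the chest's y. Pulled by its tab the pin tips in the clip (tip back towards the chest) and mostly hangs askew, by 0.2 to 0.4 rad, once out; it keeps that angle until something pushes it.
- pin_tip (a point): Middle of the pin's lower end, 74 mm below the collar. The shank tapers over the last 12 mm to 7 mm across. The neck's upper shoulder is bevelled, its lower one square.
- pot: Loose terracotta cup, 72 mm across, 75 mm high, on the desk beside the chest: leave alone. Origin: centre of its foot.
- jar: Loose paint jar with an orange cap, 52 mm across, 70 mm high, on the desk at the chest's other side: leave alone. Origin: centre of its foot.
- ram: Loose clay ram on a small stone, 50 x 34 mm, 62 mm high, standing on the rear half of the lid: leave alone. Origin: centre of its foot.
Things that resemble listed ones, but are neither listed nor needed, are in the scene too. Of the things shaped like the pin, the bare steel one is meant.

How it is judged:
On the way:
1. the pin is out of the clip, drawn forwards (x of pin in the frame of clip below -0.02 m and z of pin in the frame of clip between -0.03 and 0.045 m), for 0.05 s.
At the end, for the whole second after the job is handed in: Hasp flat (within 0.14 rad), lid shut (0.03 rad), pin at rest through the staple loop in front of the hasp: upright within 0.2 rad, collar on the loop within 4 mm, tip over 65 mm below the loop's top. Pot, jar and ram within 30 mm of their places, upright (value of joint hasp below 0.14 rad and value of joint lid below 0.03 rad and z of pin in the frame of staple between -0.004 and 0.004 m and x of pin in the frame of staple between -0.008 and 0.014 m and y of pin in the frame of staple between -0.007 and 0.007 m and z of pin_tip in the frame of staple below -0.065 m and angle between pin's own z axis and vertical below 0.2 rad and linear speed of pin below 0.03 m/s and distance of each of pot, jar, ram from where it was at the start of the episode below 0.03 m); the robot touches nothing.
It fails at once if the lid is opened (more than 0.15 rad) (value of joint lid above 0.15 rad).
It fails at once if the pot, the jar or the ram is shifted by more than 30 mm or tipped (distance of any of pot, jar, ram from where it was at the start of the episode above 0.03 m or angle between any of pot, jar, ram's own z axis and vertical above 0.3 rad).
It also fails if it takes over 61 s, if anything falls off the work surface, if the arm or the gripper's body presses on something with over 40 N, if the wrist force passes 120 N, or if a joint passes its speed limit or range.

## Working session

There is one attempt and no reset: what is moved stays moved. The work goes in short steps, each a Python script; the robot and the scene stay as the last script left them, time stands still between calls to the robot, and variables do not carry over. Pictures are saved under pics/ and viewed, at most 10 in all, crops included, and the job is handed in when it is done.

```bash
ls; mkdir -p pics
cat > h.py <<'E'
import numpy as np, cv2
from scipy.spatial.transform import Rotation as R
from workcell import ctrl
def snap(c,fn=None,crop=None,s=1):
    d=ctrl.camera(c)
    if fn:
        im=d["img"][:,:,::-1]
        if crop: im=im[crop[1]:crop[3],crop[0]:crop[2]]
        if s!=1: im=cv2.resize(im,None,fx=s,fy=s,interpolation=cv2.INTER_CUBIC)
        cv2.imwrite("pics/"+fn,im)
    return d
def ray(d,px):
    u=cv2.undistortPoints(np.array([[px]],float),np.array(d["camera_matrix"]),np.array(d["distortion"]))[0,0]
    T=np.array(d["world_from_camera"]); return T[:3,3],T[:3,:3]@np.array([u[0],u[1],1.])
def at_z(d,px,z):
    o,r=ray(d,px); return o+r*(z-o[2])/r[2]
def tri(obs):
    A=np.zeros((3,3));b=np.zeros(3)
    for d,px in obs:
        o,r=ray(d,px); r=r/np.linalg.norm(r);P=np.eye(3)-np.outer(r,r);A+=P;b+=P@o
    p=np.linalg.solve(A,b)
    res=[np.linalg.norm((np.eye(3)-np.outer(r,r)/(r@r))@(p-o)) for o,r in [ray(d,px) for d,px in obs]]
    return p,res
def proj(d,p):
    T=np.linalg.inv(np.array(d["world_from_camera"]))
    return cv2.projectPoints(np.array([p],float),cv2.Rodrigues(T[:3,:3])[0],T[:3,3],np.array(d["camera_matrix"]),np.array(d["distortion"]))[0].ravel()
E
python3 - <<'E'
from h import *
np.set_printoptions(precision=3,suppress=True)
D={}
for c in("side","top","wrist"):
    D[c]=snap(c,c+"0.png"); print(c,np.array(D[c]["world_from_camera"]))
    for n in("chest","hasp_pivot","hasp_end","staple","clip","pin","pin_rivet","pin_tip","pot","jar","ram"):
        print(n,[(np.round(x["pixel"],1).tolist(),round(x["p"],2)) for x in ctrl.landmark_of(c,n)])
print(ctrl.sense(),ctrl.finger_overhang)
E
```

```text
pics
side [[ 0.809 -0.343  0.477  0.079]
 [-0.588 -0.454  0.67  -0.639]
 [-0.013 -0.822 -0.569  0.681]
 [ 0.     0.     0.     1.   ]]
chest [([338.2, 273.4], 0.9)]
hasp_pivot [([342.0, 206.5], 0.69)]
hasp_end [([359.0, 174.7], 0.76)]
staple [([334.7, 225.1], 0.65), ([369.6, 368.2], 0.26)]
clip [([354.6, 262.5], 0.52)]
pin [([348.0, 306.9], 0.83), ([311.7, 318.4], 0.81), ([356.0, 257.3], 0.64), ([301.6, 274.5], 0.62)]
pin_rivet [([355.7, 252.4], 0.92), ([296.8, 267.4], 0.87), ([348.2, 300.0], 0.78), ([314.3, 311.8], 0.78)]
pin_tip [([352.6, 282.9], 0.88), ([350.4, 331.5], 0.88), ([299.9, 298.6], 0.62), ([312.8, 343.0], 0.58)]
pot [([369.5, 369.2], 0.97)]
jar [([287.9, 221.0], 0.66)]
ram [([408.0, 202.2], 0.84), ([338.7, 273.0], 0.36)]
top [[ 0.004 -0.991  0.136  0.443]
 [-1.    -0.003  0.01   0.037]
 [-0.009 -0.136 -0.991  1.144]
 [ 0.     0.     0.     1.   ]]
chest [([373.5, 229.6], 0.93)]
hasp_pivot [([391.2, 207.2], 0.69), ([380.6, 222.8], 0.61)]
hasp_end [([393.4, 206.6], 0.78)]
staple [([380.8, 232.4], 0.7)]
clip []
pin [([432.8, 299.4], 0.69), ([421.4, 245.6], 0.65), ([386.6, 
[... 359 characters left out ...]
]
wrist [[-0.222 -0.934 -0.282  0.221]
 [-0.975  0.212  0.064  0.642]
 [ 0.     0.289 -0.957  0.374]
 [ 0.     0.     0.     1.   ]]
chest []
hasp_pivot []
hasp_end []
staple []
clip []
pin []
pin_rivet []
pin_tip []
pot []
jar []
ram []
{'time': 1.8, 'joint_pos': array([ 1.635,  0.359,  0.012,  0.   , -1.224, -0.288]), 'joint_vel': array([-0.   , -0.   , -0.001,  0.001, -0.002, -0.001]), 'tau': array([ -0.002, -58.297,  29.366,   6.942,  -0.001,   0.   ]), 'position': array([0.15 , 0.658, 0.248]), 'orientation': array([ 0.994, -0.112,  0.   , -0.   ]), 'ft_force': array([-0.616,  0.078, -0.016]), 'moment': array([0.023, 0.008, 0.014]), 'grasp_force': 0.0, 'width': 0.08549590205211377} 0.017
```

View pics/side0.png

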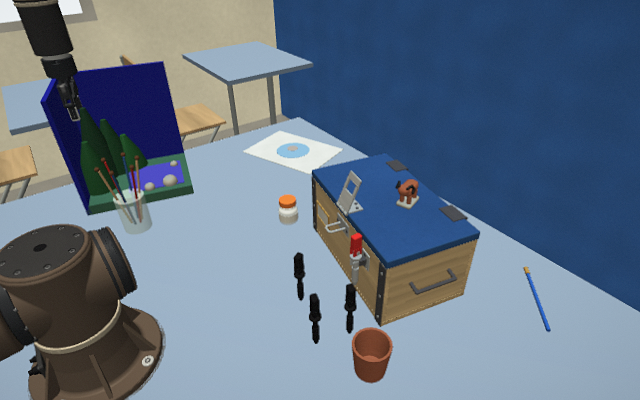

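Run:
```python
import cv2
a=cv2.imread("pics/side0.png")[150:380,250:430];a=cv2.resize(a,None,fx=2.6,fy=2.6,interpolation=2)
b=cv2.imread("pics/top0.png")[140:320,260:500]
b=cv2.resize(b,None,fx=1.37,fy=1.37,interpolation=2)
import numpy as np
o=np.zeros((600,800,3),np.uint8);o[:a.shape[0],:a.shape[1]]=a;o[:b.shape[0],800-b.shape[1]:]=b
print(a.shape,b.shape);cv2.imwrite("pics/m0.png",o)
```

```text
(598, 468, 3) (247, 329, 3)
```

View pics/m0.png

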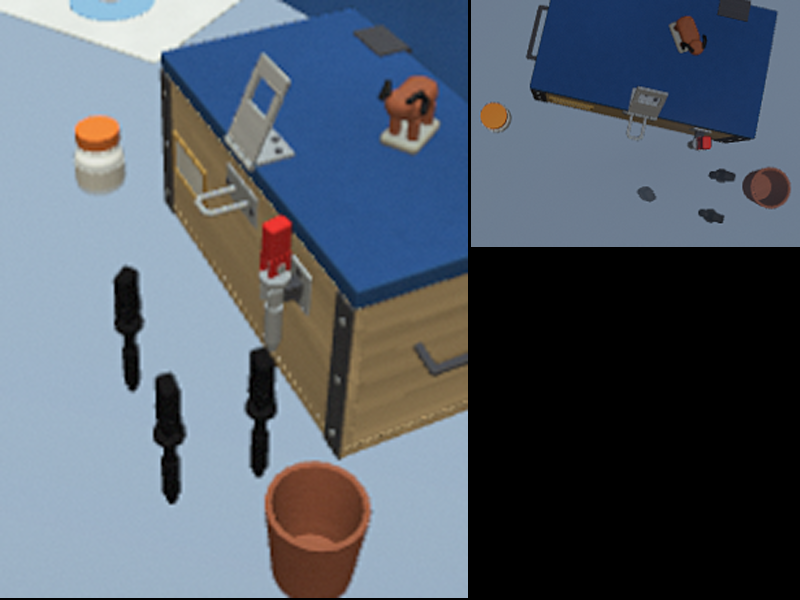

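The top view (right inset) and the side view both show the chest. The hasp stands up, with its end at side (359,175) and top (393,207).

Candidates for the pin:
- The red-tabbed bare steel pin in the clip, side (356,257), top about (424,244).
- Black look-alike at side (302,274).
- Black look-alike at side (312,318).
- Black look-alike at side (348,307).

The description and the close crop both point to the red and steel pin in the clip, so I choose that one.

Run:
```python
from h import *
np.set_printoptions(precision=4,suppress=True)
s=snap("side");t=snap("top")
P={"chest":((338.2,273.4),(373.5,229.6)),"pivot":((342,206.5),(380.6,222.8)),"pivotb":((342,206.5),(391.2,207.2)),"end":((359,174.7),(393.4,206.6)),"staple":((334.7,225.1),(380.8,232.4)),
"pin":((356,257.3),(421.4,245.6)),"rivet":((355.7,252.4),(426.7,244.3)),"tip":((352.6,282.9),(420.4,244.5)),
"b1":((348,306.9),(441,267.8)),"b1tip":((350.4,331.5),(434.1,267.5)),"b2":((311.7,318.4),(432.8,299.4)),"b3":((301.6,274.5),(386.6,280.1)),"pot":((369.5,369.2),(468.3,277.7)),"jar":((287.9,221),(277,223)),"ram":((408,202.2),(412.2,167.9))}
for k,(a,b) in P.items():
    p,r=tri([(s,a),(t,b)]);print(k,p,np.round(r,4))
# lid-top front edge direction
for px in((318,201.5),(486,240)): print(at_z(t,px,.18))
```

```text
chest [ 0.5176 -0.0841 -0.0129] [0.0024 0.0024]
pivot [ 0.523  -0.0815  0.1787] [0.0017 0.0017]
pivotb [ 0.5389 -0.0932  0.1832] [0.0184 0.0184]
end [ 0.5501 -0.0989  0.2556] [0.0032 0.0032]
staple [ 0.5031 -0.0853  0.1404] [0.0002 0.0002]
pin [ 0.478  -0.1805  0.1293] [0.0044 0.0044]
rivet [ 0.477  -0.1861  0.1476] [0.0004 0.0004]
tip [ 0.4761 -0.1871  0.0657] [0.0034 0.0034]
b1 [ 0.4226 -0.2349  0.0727] [0.0013 0.0013]
b1tip [ 0.4247 -0.2376 -0.0005] [0.0018 0.0018]
b2 [ 0.3501 -0.2149  0.072 ] [0.0001 0.0001]
b3 [ 0.3969 -0.1071  0.0724] [0.0018 0.0018]
pot [ 0.3989 -0.3247  0.0005] [0.0021 0.0021]
jar [ 0.5324  0.1642 -0.0128] [0.0038 0.0038]
ram [ 0.6448 -0.1539  0.1783] [0.0037 0.0037]
[0.567  0.0538 0.18  ]
[ 0.4844 -0.3083  0.18  ]
```

Run:
```python
import cv2
b=cv2.imread("pics/top0.png")[170:310,300:500]
cv2.imwrite("pics/t1.png",cv2.resize(b,None,fx=4,fy=4,interpolation=2))
```

```text
(no output)
```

View pics/t1.png

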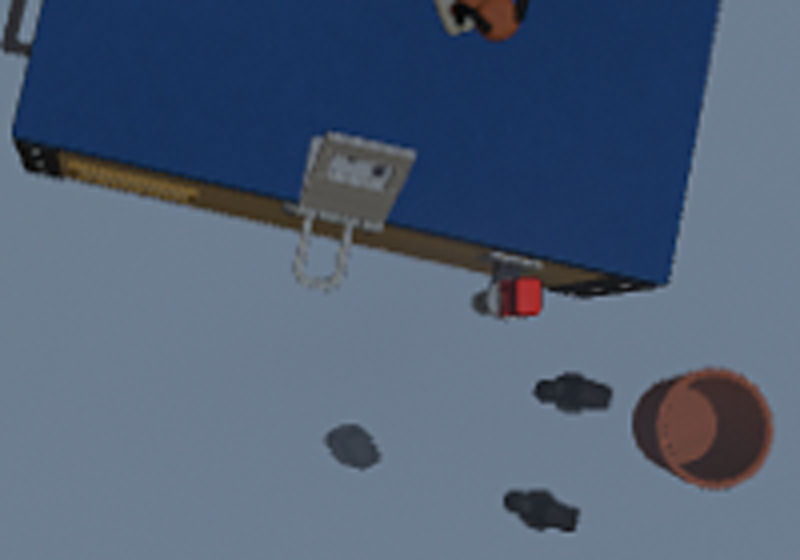

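The crop shows the red-tabbed steel pin in its clip, right of the staple at top (427,244). The staple loop is at about (380,240), the hasp leans back over the lid, and the three black look-alikes stand on the desk. Next I move to a near view with the wrist camera on the robot's side.

```bash
cat >> h.py <<'E'
YAW=-0.224; O=np.array([0.5176,-0.0841,0.])
import json,os
if os.path.exists("fr.json"): YAW,*_o=json.load(open("fr.json")); O=np.array(_o+[0.])
def C(p): return O+R.from_euler("z",YAW).apply(p)          # chest->world
def inv(p): return R.from_euler("z",-YAW).apply(np.array(p)-O)
def Q(dyaw=0,tilt=0):
    # tool z down, x_t = -chest x, y_t = chest y ; tilt about chest y (+: fingertips swing towards the robot)
    B=np.array([[-1,0,0],[0,1,0],[0,0,-1.]]).T
    return (R.from_euler("z",YAW+dyaw)*R.from_euler("y",tilt)*R.from_matrix(B)).as_quat()
E
python3 - <<'E'
from h import *
np.set_printoptions(precision=4,suppress=True)
t=snap("top")
a,b=[at_z(t,(300+x/4,170+y/4),.18) for x,y in((15,137),(665,285))]
print(a,b,np.linalg.norm(a-b),np.arctan2(-(a-b)[0],(a-b)[1]))
ctrl.goto(C([-.13,-.05,.30]),Q())
s=ctrl.sense();print(s["time"],s["joint_pos"])
w=snap("wrist","w1.png");t=snap("top");sd=snap("side")
print(np.array(w["world_from_camera"]))
D=dict(wrist=w,top=t,side=sd)
for n in("hasp_pivot","hasp_end","staple","clip","pin","pin_rivet","pin_tip"):
    for c in D:
        print(n,c,[(np.round(x["pixel"],1).tolist(),round(x["p"],2)) for x in ctrl.landmark_of(c,n)])
E
```

```text
[0.5609 0.0845 0.18  ] [ 0.4819 -0.2647  0.18  ] 0.35801257760816196 -0.22257503438555884
4.7583 [ 0.2424 -0.1654 -0.4631  0.     -1.2733 -2.0362]
[[ 0.221   0.9335  0.2825  0.3071]
 [ 0.9753 -0.2115 -0.0641 -0.0875]
 [-0.0001  0.2897 -0.9571  0.4258]
 [ 0.      0.      0.      1.    ]]
hasp_pivot wrist [([372.4, 348.9], 0.68), ([355.6, 255.3], 0.17)]
hasp_pivot top [([382.4, 224.9], 0.61)]
hasp_pivot side [([344.4, 207.3], 0.69)]
hasp_end wrist []
hasp_end top [([389.8, 204.8], 0.76), ([421.3, 246.1], 0.5)]
hasp_end side [([358.9, 174.1], 0.69)]
staple wrist [([371.7, 297.4], 0.74)]
staple top [([378.3, 232.4], 0.8)]
staple side [([332.8, 227.1], 0.61)]
clip wrist [([257.4, 286.4], 0.62)]
clip top [([425.3, 242.2], 0.47)]
clip side [([357.7, 262.7], 0.53)]
pin wrist [([203.7, 167.9], 0.98), ([254.8, 299.5], 0.96), ([207.7, 231.9], 0.82), ([316.4, 178.9], 0.77)]
pin top [([442.0, 265.4], 0.65), ([425.2, 242.6], 0.49), ([389.4, 283.3], 0.48)]
pin side [([315.0, 317.6], 0.94), ([354.4, 257.5], 0.92), ([349.7, 307.4], 0.81), ([299.2, 274.3], 0.78)]
pin_rivet wrist [([199.5, 175.2], 0.97), ([322.1, 184.0], 0.95), ([200.6, 240.5], 0.82), ([255.6, 308.4], 0.79)]
pin_rivet top [([442.5, 268.2], 0.63), ([387.0, 277.4], 0.59), ([424.9, 243.7], 0.54), ([466.5, 277.4], 0.17)]
pin_rivet side [([318.3, 310.9], 0.89), ([299.1, 267.9], 0.88), ([348.6, 300.0], 0.76), ([357.4, 251.8], 0.56)]
pin_tip wrist [([320.8, 167.7], 0.97), ([225.3, 152.7], 0.85), ([226.8, 210.4], 0.65), ([263.2, 260.2], 0.59)]
pin_tip top [([422.9, 245.9], 0.61), ([432.7, 266.7], 0.55), ([383.7, 277.6], 0.52)]
pin_tip side [([302.1, 300.3], 0.95), ([312.0, 344.2], 0.71), ([355.0, 287.4], 0.7), ([349.3, 331.8], 0.61)]
```

View pics/w1.png

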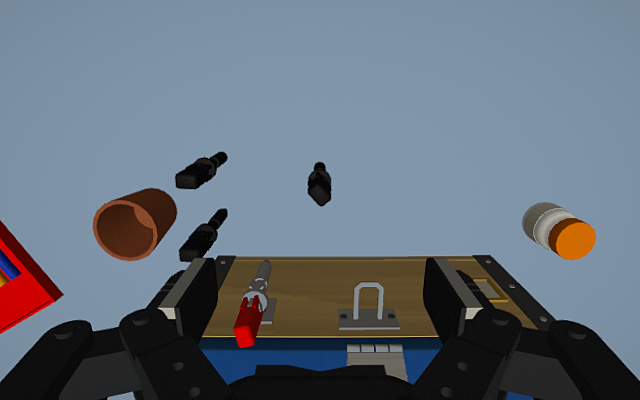

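The wrist view shows the staple loop at about (369,297), the red pin in its clip at (255,299), the hasp knuckles at (374,349), and the black look-alikes at the top.

```bash
python3 - <<'E'
from h import *
np.set_printoptions(precision=4,suppress=True)
w=snap("wrist");t=snap("top");s=snap("side")
P={"pivot":((372.4,348.9),(382.4,224.9),(344.4,207.3)),"staple":((371.7,297.4),(378.3,232.4),(332.8,227.1)),"clip":((257.4,286.4),(425.3,242.2),(357.7,262.7)),
"pin":((254.8,299.5),(425.2,242.6),(354.4,257.5)),"rivet":((255.6,308.4),(424.9,243.7),(357.4,251.8)),"tip":((263.2,260.2),(422.9,245.9),(355,287.4))}
for k,v in P.items():
    p,r=tri(list(zip((w,t,s),v)));print(k,p,inv(p),np.round(r,4))
# staple loop base plate / lid edge from wrist: lid top front edge corners
for px in((203,346),(371,337)):
    pass
for n,z,px in(("loop tip outer",.135,(368.5,283)),("tab top L",0.19,(236,346)),("tab top R",.19,(256,346))): print(n,inv(at_z(w,px,z)))
E
python3 - <<'E'
import cv2
b=cv2.imread("pics/w1.png")[245:385,200:400]
cv2.imwrite("pics/w1c.png",cv2.resize(b,None,fx=4,fy=4,interpolation=2))
E
```

```text
pivot [ 0.5203 -0.0886  0.1801] [ 0.0037 -0.0038  0.1801] [0.0025 0.0056 0.0047]
staple [ 0.5025 -0.0808  0.1321] [-0.0155 -0.0002  0.1321] [0.001  0.0013 0.0012]
clip [ 0.4799 -0.1893  0.1174] [-0.0134 -0.111   0.1174] [0.005  0.0025 0.0029]
pin [ 0.4779 -0.1867  0.1349] [-0.0159 -0.1089  0.1349] [0.0029 0.0032 0.0029]
rivet [ 0.4796 -0.1854  0.1471] [-0.0146 -0.1072  0.1471] [0.0019 0.0036 0.0022]
tip [ 0.4747 -0.1941  0.0588] [-0.0174 -0.1168  0.0588] [0.0014 0.0026 0.0016]
loop tip outer [-0.0331 -0.0054  0.135 ]
tab top L [-0.0079 -0.1179  0.19  ]
tab top R [-0.008  -0.1018  0.19  ]
```

View pics/w1c.png

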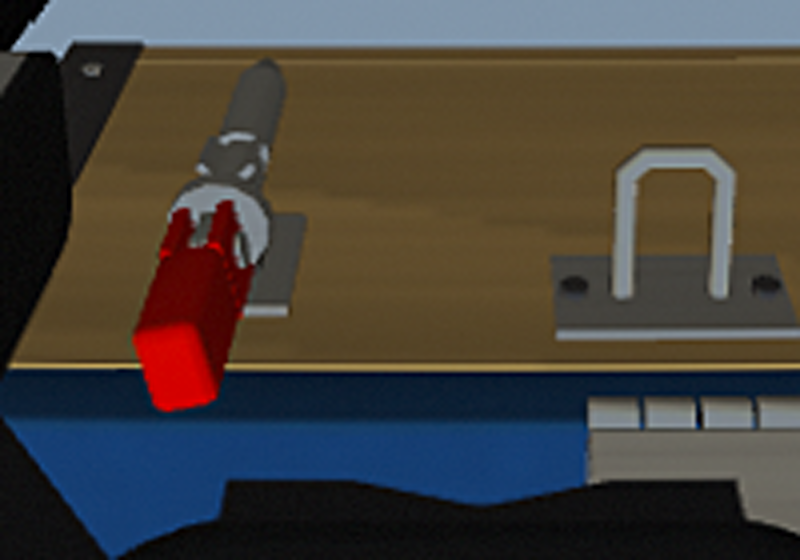

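```bash
python3 - <<'E'
from h import *
np.set_printoptions(precision=4,suppress=True)
w=snap("wrist");t=snap("top")
p,r=tri([(w,(368.5,284.3)),(t,(379.25,242.5))]);print("loop tip",inv(p),r)
for c in((137,335),(205,322),(217,400),(155,410)): print(inv(at_z(w,(200+c[0]/4,245+c[1]/4),.189)))
o=C([.0085,-.003,0]);json.dump([-.2235,o[0],o[1]],open("fr.json","w"))
E
python3 - <<'E'
from h import *
np.set_printoptions(precision=4,suppress=True)
w=snap("wrist")
for n,p in(("staple",[-.025,0,.1375]),("loop tip",[-.0385,0,.1375]),("pivot",[-.004,0,.18])): print(n,proj(w,C(p)))
ctrl.set_gripper(.016,effort=40)
hx=.011
def tip(x,z,**k): return ctrl.line_to(C([x,0,z+.017]),rot=Q(),**k)
ctrl.line_to(C([-.13,0,.34]),rot=Q(),v=.3)
tip(.050,.325,v=.3); tip(.050,.222,v=.2)
def show(n):
    s=ctrl.sense();print(n,round(s["time"],2),inv(s["position"]),s["ft_force"])
show("behind")
print(tip(-.002+hx,.222,v=.12,f_stop=25)); show("up")
def corner(th,r): return np.array([-.004,.18])+r*np.array([-np.sin(th),-np.cos(th)])+.002*np.array([-np.cos(th),np.sin(th)])
for th in(2.7,2.3,1.95,1.65):
    x,z=corner(th,.036); print(tip(x+hx,z,v=.12,f_stop=25)); show(th)
snap("side","s2.png",(230,120,470,300),3)
E
```

```text
loop tip [-0.0363 -0.006   0.1422] [np.float64(0.00044098740020341267), np.float64(0.0004409874002033642)]
[-0.0237 -0.1184  0.189 ]
[-0.0268 -0.1046  0.189 ]
[-0.0081 -0.1034  0.189 ]
[-0.0056 -0.1161  0.189 ]
staple [370.5928 300.0623]
loop tip [371.2343 287.3942]
pivot [376.263  350.1302]
behind 8.69 [0.0503 0.0001 0.2407] [-0.1299 -0.4955  0.7225]
False
up 9.18 [0.0095 0.0002 0.2402] [-0.0301 -0.1732 -0.1628]
False
2.7 9.48 [-0.0061  0.0001  0.2307] [ 0.1081 -0.5719  0.2248]
False
2.3 9.75 [-0.0186 -0.0001  0.2221] [-0.1342  0.0566 -0.0792]
False
1.95 10.01 [-0.0257 -0.0001  0.212 ] [-0.1987 -0.5468  0.0744]
False
1.65 10.26 [-0.0287 -0.0001  0.2018] [-0.3869 -0.0449  0.084 ]
```

View pics/s2.png

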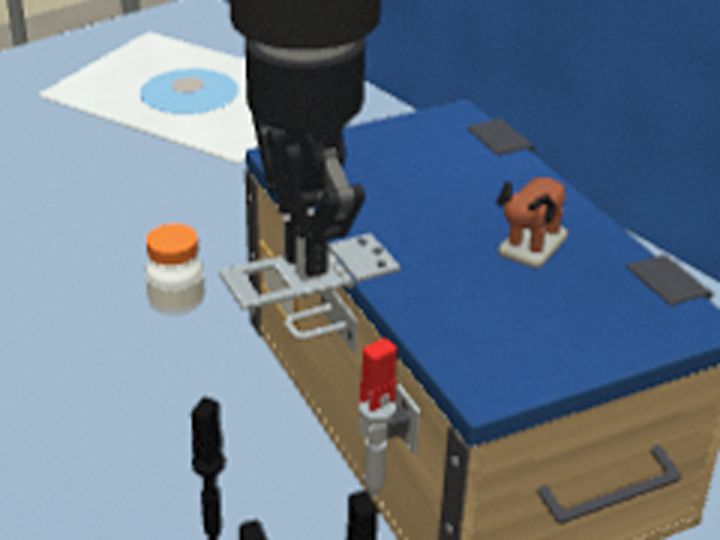

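The strap has swung to about level in front, with the finger resting on it. Next is the second half of the swing and pressing it flat.

Run:
```python
from h import *
np.set_printoptions(precision=4,suppress=True)
hx=.011
def tip(x,z,**k): return ctrl.line_to(C([x,-.0015,z+.017]),rot=Q(),**k)
def show(n):
    s=ctrl.sense();print(n,round(s["time"],2),inv(s["position"]),s["ft_force"])
def corner(th,r): return np.array([-.004,.18])+r*np.array([-np.sin(th),-np.cos(th)])+.002*np.array([-np.cos(th),np.sin(th)])
x,z=corner(1.6,.036); tip(x-hx,z+.006,v=.15)
for th in(1.3,1.0,.7,.4,.15):
    x,z=corner(th,.035); print(tip(x-hx,z,v=.12,f_stop=25)); show(th)
print(tip(.012-hx,.1455,v=.04,f_stop=12)); show("press")
p=inv(ctrl.sense()["position"])
ctrl.line_to(C([-.07,-.0015,.20]),rot=Q(),v=.25)
ctrl.line_to(C([-.14,-.05,.30]),rot=Q(),v=.3)
w=snap("wrist","w3.png");t=snap("top");s=snap("side")
for n in("hasp_end","staple","pin","pin_rivet","clip"):
    for c in("wrist","top","side"):
        print(n,c,[(np.round(x["pixel"],1).tolist(),round(x["p"],2)) for x in ctrl.landmark_of(c,n)])
show("t")
b=cv2.imread("pics/w3.png")[235:385,210:410];cv2.imwrite("pics/w3c.png",cv2.resize(b,None,fx=4,fy=4,interpolation=2))
```

```text
False
1.3 10.9 [-0.0493 -0.0017  0.1892] [ 0.4053 -0.5485 -0.1451]
False
1.0 11.15 [-0.0455 -0.0016  0.1797] [-0.5174 -0.7221 -0.0852]
False
0.7 11.4 [-0.0391 -0.0016  0.1715] [ 0.034   0.4921 -0.7672]
False
0.4 11.65 [-0.0304 -0.0015  0.1656] [-0.2337 -0.1911 -0.2251]
False
0.15 11.9 [-0.022  -0.0015  0.1628] [-0.4171 -0.5599  0.305 ]
True
press 12.2 [-0.0199 -0.002   0.1617] [-1.601   0.6667  0.5591]
hasp_end wrist [([371.3, 299.0], 0.57)]
hasp_end top [([378.7, 226.3], 0.55)]
hasp_end side [([341.7, 238.2], 0.64)]
staple wrist [([372.4, 300.7], 0.57)]
staple top [([381.0, 232.7], 0.81)]
staple side [([333.7, 227.4], 0.79)]
pin wrist [([211.1, 229.6], 0.7), ([207.2, 168.1], 0.68), ([322.8, 180.1], 0.62), ([260.2, 297.6], 0.47)]
pin top [([426.1, 244.0], 0.67), ([440.1, 268.7], 0.47), ([389.2, 285.4], 0.38)]
pin side [([300.8, 274.5], 0.76), ([356.3, 258.8], 0.69), ([313.6, 315.7], 0.64), ([349.9, 306.8], 0.58), ([344.2, 237.8], 0.15)]
pin_rivet wrist [([208.0, 242.3], 0.86), ([323.5, 187.3], 0.8)]
pin_rivet top [([426.1, 242.4], 0.67), ([384.8, 279.9], 0.53), ([441.4, 267.9], 0.47)]
pin_rivet side [([347.8, 298.1], 0.93), ([296.8, 271.1], 0.77), ([355.4, 252.5], 0.73), ([316.5, 311.6], 0.7)]
clip wrist [([160.4, 210.2], 0.71), ([259.2, 288.5], 0.52)]
clip top [([422.4, 241.5], 0.45)]
clip side [([356.7, 261.5], 0.78)]
t 14.09 [-0.14 -0.05  0.3 ] [ 0.2497  0.1366 -0.1059]
```

View pics/w3c.png

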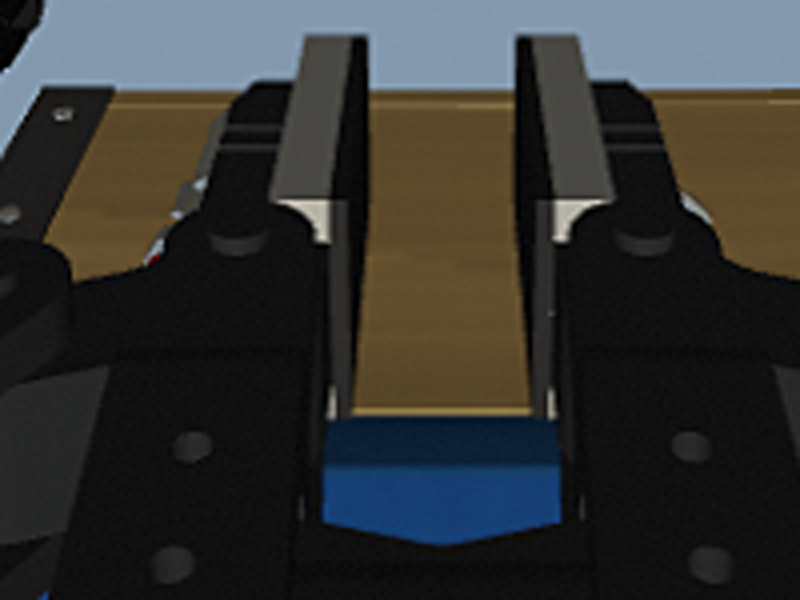

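The gripper blocks the view of the hasp here. The press stopped at about the flat position, which also puts the chest front 2–3 mm nearer than my frame has it. I correct the frame and go to the pin with an open gripper.

```bash
python3 - <<'E'
from h import *
np.set_printoptions(precision=4,suppress=True)
o=C([-.0025,-.002,0]);json.dump([-.2235,o[0],o[1]],open("fr.json","w"))
E
python3 - <<'E'
from h import *
np.set_printoptions(precision=4,suppress=True)
ctrl.set_gripper(.050,effort=60)
ctrl.line_to(C([-.10,-.106,.27]),rot=Q(.1),v=.3)
w=snap("wrist","w4.png")
print(ctrl.sense()["time"],inv(np.array(w["world_from_camera"])[:3,3]))
for n in("pin","pin_rivet","staple","clip","hasp_end"): print(n,[(np.round(x["pixel"],1).tolist(),round(x["p"],2)) for x in ctrl.landmark_of("wrist",n)])
print(proj(w,C([-.024,-.107,.189])),proj(w,C([-.025,0,.1375])))
E
```

```text
14.9667 [-0.1742 -0.1143  0.3952]
pin [([252.0, 204.4], 0.87), ([263.9, 128.8], 0.81), ([388.2, 156.5], 0.79), ([313.4, 279.4], 0.66)]
pin_rivet [([250.4, 213.4], 0.88), ([392.5, 162.5], 0.74), ([316.0, 291.5], 0.73), ([257.6, 132.7], 0.72)]
staple [([439.5, 291.9], 0.57)]
clip [([313.0, 269.0], 0.84)]
hasp_end [([424.3, 288.2], 0.66)]
[309.2877 320.8064] [439.4702 291.5664]
```

View pics/w4.png

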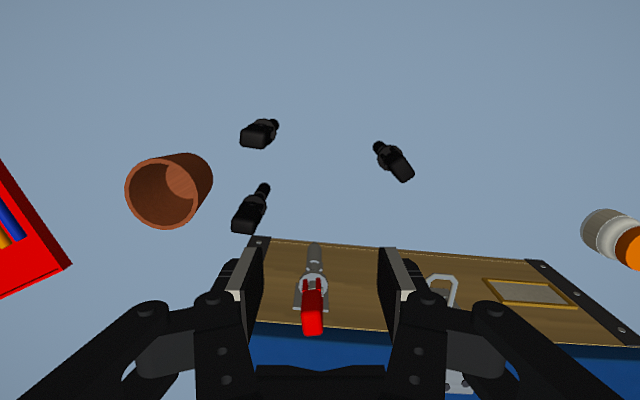

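The tab sits between the open fingers at (313,322). The staple prediction matches the network within 1 px, so the frame is good.

Run:
```python
from h import *
np.set_printoptions(precision=4,suppress=True)
w=snap("wrist");im=w["img"][280:345,295:330].astype(int)
m=((im[:,:,0]>200)&(im[:,:,1]<60)).astype(np.uint8)
n,l,st,ce=cv2.connectedComponentsWithStats(m);i=1+np.argmax(st[1:,4]);print(st[i])
c=np.argwhere(l==i)[:,::-1]+[295,280]
W=np.array([inv(at_z(w,p.astype(float),.188))[:2] for p in c])
r=cv2.minAreaRect((W*1e4).astype(np.float32));print(r,W.mean(0))
```

```text
[  5  30  19  23 346]
((-211.9955291748047, -1058.491943359375), (177.75851440429688, 114.42894744873047), 14.360360145568848) [-0.0212 -0.1057]
```

Run:
```python
from h import *
np.set_printoptions(precision=4,suppress=True)
def show(n):
    s=ctrl.sense();print(n,round(s["time"],2),inv(s["position"]),s["ft_force"],round(s["width"],4),round(s["grasp_force"],1))
q=Q(.2)
ctrl.line_to(C([-.0235,-.1057,.245]),rot=q,v=.25)
print(ctrl.line_to(C([-.0235,-.1057,.170]),rot=q,v=.12,f_stop=12));show("down")
ctrl.set_gripper(.0,effort=60);show("grip")
for x in(-.034,-.044,-.054,-.066):
    ctrl.line_to(C([x,-.1057,.170]),rot=q,v=.08);show(x)
ctrl.line_to(C([-.085,-.1057,.190]),rot=q,v=.15)
ctrl.wait(.15)
s=snap("side","s5.png");w=snap("wrist","w5.png");snap("top")
for n in("pin","pin_rivet","pin_tip","hasp_end"):
    for c in("wrist","side","top"): print(n,c,[(np.round(x["pixel"],1).tolist(),round(x["p"],2)) for x in ctrl.landmark_of(c,n)])
show("end")
a=cv2.resize(cv2.imread("pics/s5.png")[160:320,270:420],None,fx=2.66,fy=2.66,interpolation=2)
b=cv2.resize(cv2.imread("pics/w5.png")[200:360,250:400],None,fx=2.66,fy=2.66,interpolation=2)
cv2.imwrite("pics/m5.png",np.hstack([a,b])[:, :800])
```

```text
False
down 16.52 [-0.0231 -0.1056  0.1709] [ 0.4154 -0.105   0.812 ] 0.0499 0.0
grip 16.93 [-0.0232 -0.1056  0.1705] [-0.3486  0.7661  3.6475] 0.0133 59.4
-0.034 17.21 [-0.0343 -0.1062  0.1701] [-0.2869 -3.2425  1.8282] 0.0132 59.7
-0.044 17.48 [-0.0446 -0.1062  0.1698] [-0.6886 -5.4646  0.1236] 0.0133 63.3
-0.054 17.76 [-0.0543 -0.1054  0.1698] [-0.6939  0.3632 -1.4868] 0.013 63.1
-0.066 18.06 [-0.0663 -0.1056  0.1701] [-0.3352 -0.3181 -1.7581] 0.0133 63.1
pin wrist [([232.7, 212.7], 0.8), ([253.7, 111.5], 0.76), ([413.1, 164.6], 0.76), ([322.6, 257.7], 0.71)]
pin side [([349.6, 307.7], 0.89), ([298.9, 275.7], 0.77), ([330.5, 257.8], 0.73), ([313.2, 318.2], 0.72)]
pin top []
pin_rivet wrist [([421.1, 169.6], 0.85), ([227.2, 220.0], 0.84), ([320.0, 262.8], 0.83), ([248.7, 114.5], 0.82)]
pin_rivet side [([348.2, 297.2], 0.79), ([325.9, 252.2], 0.59), ([296.5, 269.9], 0.55)]
pin_rivet top []
pin_tip wrist [([266.4, 106.5], 0.96), ([251.5, 184.1], 0.8), ([393.9, 148.2], 0.66)]
pin_tip side [([316.5, 341.4], 0.94), ([348.5, 330.0], 0.93), ([303.1, 299.9], 0.88), ([339.2, 278.1], 0.77)]
pin_tip top []
hasp_end wrist [([438.9, 340.3], 0.5), ([471.8, 351.9], 0.25)]
hasp_end side []
hasp_end top [([380.1, 228.4], 0.51)]
end 19.29 [-0.085  -0.1057  0.19  ] [-0.2404 -1.3567 -1.1633] 0.0132 63.1
```

View pics/m5.png

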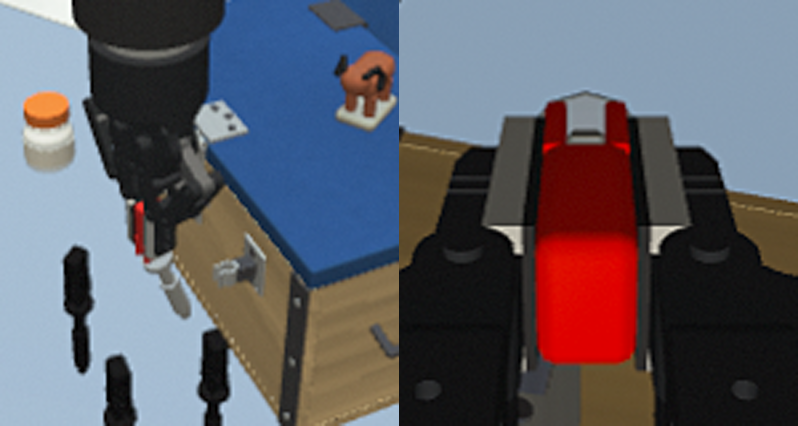

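The pin is out of the clip and gripped, and hangs askew with its tip towards the chest (tip at side (339,278)). I will straighten it by turning the tool square and pressing the tip lightly against the bare chest front between clip and staple, then check it above the staple.

```bash
cat >> h.py <<'E'
from scipy.optimize import least_squares
def show(n):
    s=ctrl.sense();print(n,round(s["time"],2),inv(s["position"]),s["ft_force"],round(s["width"],4),round(s["grasp_force"],1))
def pinfit():
    """tilt of the pin in the tool's x-z plane and rivet depth below the TCP"""
    obs=[]
    st=ctrl.sense();T=R.from_quat(st["orientation"]);p0=np.array(st["position"])
    ax={"pin_rivet":0.,"pin":.016,"pin_tip":.090}
    def pt(v,n): return p0+T.apply([v[1],v[3],v[2]])+T.apply([-np.sin(v[0])*ax[n],0,np.cos(v[0])*ax[n]])
    g0=[.2,0,.021,0]
    for c in("side","wrist"):
        d=snap(c)
        for n in ax:
            pr=proj(d,pt(g0,n))
            for x in ctrl.landmark_of(c,n):
                if np.linalg.norm(np.array(x["pixel"])-pr)<20: obs.append((c,d,n,np.array(x["pixel"])));break
    f=lambda v:np.hstack([np.hstack([(proj(d,pt(v,n))-px)/2. for c,d,n,px in obs]),[(v[1])/.002,(v[2]-.021)/.003,v[3]/.001]])
    s=least_squares(f,g0,loss="soft_l1");print("alpha,dx,dz,dy",s.x,[(c,n,np.round(proj(d,pt(s.x,n))-px,1).tolist()) for c,d,n,px in obs])
    return s.x
E
python3 - <<'E'
from h import *
np.set_printoptions(precision=4,suppress=True)
pinfit()
ctrl.line_to(C([-.085,-.056,.175]),rot=Q(),v=.15)
print(ctrl.line_to(C([-.0155,-.056,.168]),rot=Q(),v=.06,f_stop=8));show("push")
ctrl.line_to(C([-.075,-.056,.175]),rot=Q(),v=.15)
ctrl.line_to(C([-.075,-.02,.275]),rot=Q(),v=.2)
ctrl.line_to(C([-.045,0,.285]),rot=Q(),v=.2);ctrl.wait(.15)
pinfit();show("above")
s=snap("side","s6.png");w=snap("wrist","w6.png")
print("staple",proj(w,C([-.025,0,.1375])),proj(s,C([-.025,0,.1375])))
for c in("wrist","side"): print(ctrl.landmark_of(c,"staple"),ctrl.landmark_of(c,"hasp_end"))
a=cv2.resize(cv2.imread("pics/s6.png")[130:290,270:420],None,fx=2.66,fy=2.66,interpolation=2)
b=cv2.resize(cv2.imread("pics/w6.png")[200:360,250:400],None,fx=2.66,fy=2.66,interpolation=2)
cv2.imwrite("pics/m6.png",np.hstack([a,b])[:, :800])
E
```

```text
alpha,dx,dz,dy [ 0.3367 -0.0008  0.0192  0.001 ] [('side', 'pin_rivet', [2.0, -0.4]), ('side', 'pin', [-0.1, -1.0]), ('side', 'pin_tip', [0.6, 1.0]), ('wrist', 'pin_rivet', [-1.2, -0.9])]
False
push 21.51 [-0.0157 -0.056   0.1681] [-0.3551 -0.0694 -1.0771] 0.0132 63.1
alpha,dx,dz,dy [ 0.093  -0.0019  0.0208  0.0002] [('side', 'pin_rivet', [-0.9, -1.2]), ('side', 'pin', [0.3, 0.4]), ('side', 'pin_tip', [0.0, -0.9]), ('wrist', 'pin_rivet', [-1.2, -2.6]), ('wrist', 'pin', [-0.8, 1.8]), ('wrist', 'pin_tip', [5.7, -0.4])]
above 23.62 [-0.0451 -0.0001  0.2851] [-0.276   1.2064 -1.3291] 0.0129 63.2
staple [320.4528 210.8497] [332.7876 226.9234]
[{'pixel': [319.4, 210.6], 'p': 0.72}] []
[{'pixel': [334.5, 226.5], 'p': 0.58}] [{'pixel': [341.0, 238.0], 'p': 0.69}]
```

View pics/m6.png

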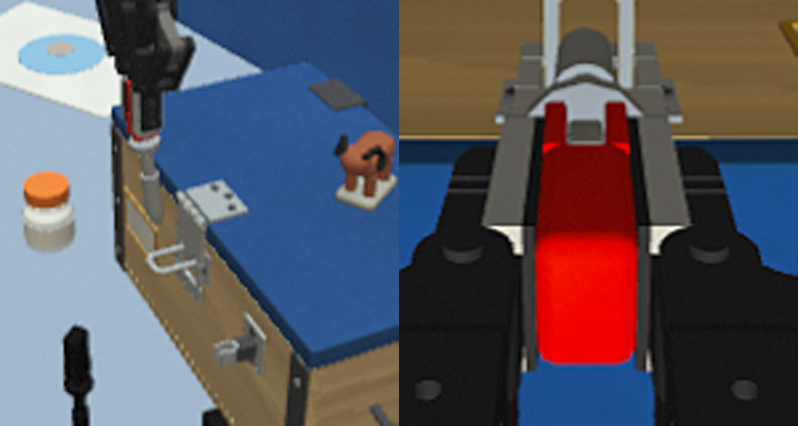

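The hasp lies flat with the loop through its slot, and the pin hangs nearly upright (tilt about 0.09) and centred on the loop in y. I tilt the tool 0.09 to plumb the pin, then lower it.

Run:
```python
from h import *
np.set_printoptions(precision=4,suppress=True)
q=Q(0,.09)
ctrl.line_to(C([-.024,0,.275]),rot=q,v=.12)
for z,f in((.24,6),(.20,8),(.168,15)):
    hit=ctrl.line_to(C([-.024,0,z]),v=.06 if z>.18 else .04,f_stop=f);show((z,hit))
    if hit: break
s=snap("side","s7.png");w=snap("wrist","w7.png")
a=cv2.resize(cv2.imread("pics/s7.png")[150:310,270:420],None,fx=2.66,fy=2.66,interpolation=2)
b=cv2.resize(cv2.imread("pics/w7.png")[200:360,250:400],None,fx=2.66,fy=2.66,interpolation=2)
cv2.imwrite("pics/m7.png",np.hstack([a,b])[:, :800])
```

```text
(0.24, False) 25.0 [-0.0238  0.      0.2401] [-0.516  -0.8666 -0.9335] 0.0132 63.1
(0.2, False) 25.82 [-0.0238  0.      0.2002] [ 0.681  -0.7182 -0.4488] 0.0132 63.1
(0.168, True) 26.51 [-0.0235 -0.      0.1716] [0.5245 0.8258 7.3835] 0.013 64.4
```

It went in freely and stopped at TCP z 0.172, where I expected the collar to seat. My 10 picture views are used up, so I release and check with the networks.

Run:
```python
from h import *
np.set_printoptions(precision=4,suppress=True)
ctrl.set_gripper(.036)
show("rel")
ctrl.line_to(C([-.030,0,.26]),v=.12)
ctrl.line_to(C([-.13,0,.30]),rot=Q(),v=.25);ctrl.set_gripper(.085);ctrl.wait(.2)
D={c:snap(c) for c in("side","top","wrist")}
M={"pin":[-.025,0,.1375],"pin_rivet":[-.025,0,.1535],"pin_tip":[-.025,0,.0635],"hasp_end":[-.004,0,.10],"pot":None,"jar":None,"ram":None}
for n,m in M.items():
    obs=[]
    for c,d in D.items():
        L=ctrl.landmark_of(c,n)
        if m: 
            pr=proj(d,C(m));L=[x for x in L if np.linalg.norm(x["pixel"]-pr)<15]
        if L: obs.append((d,L[0]["pixel"])); print(n,c,np.round(L[0]["pixel"],1),np.round(pr,1) if m else "",round(L[0]["p"],2))
    if len(obs)>1:
        p,r=tri(obs);print("  ->",inv(p),p,np.round(r,4))
show("")
```

```text
rel 26.96 [-0.0245 -0.0002  0.1706] [ 0.065  -0.6655 -0.2644] 0.0359 0.0
pin side [331.3 229. ] [332.8 226.9] 0.67
pin top [382.5 235.8] [380.4 234.9] 0.4
pin wrist [320.9 290.1] [320.4 292.2] 0.59
  -> [-0.0273 -0.0023  0.1357] [ 0.4953 -0.0865  0.1357] [0.0024 0.0033 0.0029]
pin_rivet side [331.8 220.7] [332.8 221. ] 0.57
pin_rivet top [379.4 235. ] [381.3 234.5] 0.68
pin_rivet wrist [323.  302.9] [320.4 302. ] 0.73
  -> [-0.026   0.0028  0.1537] [ 0.4976 -0.0818  0.1537] [0.0008 0.0014 0.0016]
pin_tip side [332.  255.4] [332.8 252.7] 0.6
pin_tip top [379.1 235. ] [376.7 236.6] 0.37
pin_tip wrist [318.4 255.2] [320.3 256.3] 0.82
  -> [-0.0238 -0.0031  0.0584] [ 0.4985 -0.0881  0.0584] [0.0042 0.0047 0.001 ]
hasp_end side [341.2 240.4] [341.4 237.8] 0.61
hasp_end top [379.9 224.5] [380.4 226.9] 0.63
  -> [-0.0003  0.0022  0.0901] [ 0.5225 -0.0881  0.0901] [0.0027 0.0027]
pot side [369.1 367.7]  0.62
pot top [468.5 273.8]  0.78
pot wrist [121.7 207.3]  0.71
  -> [-0.0626 -0.2536  0.0004] [ 0.4051 -0.3237  0.0004] [0.0028 0.002  0.001 ]
jar side [285.4 221.2]  0.75
jar top [275.4 225.6]  0.89
jar wrist [505.9 215.9]  0.84
  -> [-0.0514  0.2495 -0.0109] [ 0.5275  0.1643 -0.0109] [0.0065 0.0023 0.0065]
ram side [405.7 202.1]  0.8
ram top [414.3 168.9]  0.55
  -> [ 0.1287 -0.0379  0.1825] [ 0.6394 -0.1558  0.1825] [0.0009 0.0009]
 30.38 [-0.13 -0.    0.3 ] [-1.3501 -0.4344 -0.4989] 0.0847 0.0
```

```bash
python3 -c "
from h import *
print(ctrl.job_done(),ctrl.sense()['time'])"
```

```text
the job is handed in; nothing more can be done
the job is handed in; nothing more can be done
```

I handed the job in at about 30 s of the 61 s. The hasp is flat over the staple, and the pin stands seated through the loop. The pot, jar and ram measure where they stood at the start, within camera error. After releasing the pin I checked only with the trained networks, because my 10 picture views were used up. The hand-in returned no verdict.

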